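# Kit the vacuum-fittings tray

## Task

Fill the two empty cut-outs of the black tray with the steel vacuum fittings lying on the green mat: lay the three-legged tee fully down in the T-shaped cut-out, and stand the smaller stub flange (the 70 mm one) flat in the empty round cut-out with its tube upwards. The four-legged cross, the larger flange and everything else are not needed.

Things in the scene. Friction and masses are not known exactly. Their poses are not given: they have to be found in the camera images.
- tee: Steel pipe tee lying flat: 3 legs of 26 mm tube along its x, -x and y, each ending 50 mm out in a flange disc, 40 mm dia, 5 thick. Origin below the tubes' crossing at the underside; tube axes 20 mm above it; z up. 0.3 kg. Pinch the y leg's bare tube (y 13 to 45) across x at y = 29, fingers opened to 55 at most to clear the x flanges. A bystander cross has 4 such legs.
- stub_flange: Steel flange on the mat: disc 70 mm dia, 13 thick, six bolt holes; from its middle a 40 mm dia tube stands up from 13 to 55 mm height, its mouth dark. Origin: centre of the disc's underside, z up along the tube; round, so yaw does not matter. 0.45 kg. Grip the tube from above. A bystander flange is alike but has a 100 mm disc and a 56 mm tube.
- tee_cavity (a point): T-shaped cut-out of the fixed black tray (176 x 220 mm, top 14 mm above the bench), 10 mm deep, upright walls: the tee's outline plus 8 mm all round. Slot 116 long (x), 56 wide; branch 56 wide ending 58 mm out along +y. The point is on the grey floor, 4 mm above the bench, where a seated tee's origin belongs; its axes are those the tee should have.
- round_cavity (a point): Empty round cut-out of the same tray, 86 mm dia, 10 mm deep. The point is the centre of its floor, 4 mm above the bench (z = 0), where the seated stub flange's origin belongs; z up. A smaller round cut-out beside it, 62 mm dia, already holds a steel disc.
There are look-alikes about, which are no part of the job. Leave any blue, pink or red look-alike of the tee alone.

How it is judged:
At the end, for the whole second after the job is handed in: Tee flat and fully down in the T cut-out, turned within 0.35 rad of it, and the 70 mm stub flange fully down in the empty round cut-out, tube upwards: each within 14 mm of its point sideways, under 4 mm above the floor, level within 0.1 rad, let go and at rest (horizontal distance between tee and tee_cavity below 0.014 m and z of tee in the frame of tee_cavity below 0.004 m and angle between each of tee, stub_flange's own z axis and vertical below 0.1 rad and angle between the x axis of tee and the x axis of tee_cavity, either way round below 0.35 rad and horizontal distance between stub_flange and round_cavity below 0.014 m and z of stub_flange in the frame of round_cavity below 0.004 m and linear speed of each of tee, stub_flange below 0.03 m/s); the robot touches nothing.
It also fails if it takes over 53 s, if anything falls off the work surface, if the arm or the gripper's body presses on something with over 40 N, if the wrist force passes 120 N, or if a joint passes its speed limit or range.

## Robot

A 6-joint arm with a two-finger parallel gripper is mounted at the origin on the work surface. World frame = base frame: x ahead of the robot, y to its left, z up, the work surface at z = 0. Lengths are in m, angles in rad, forces in N, time in s.
With the tool pointing down it reaches from about 0.275 to 0.825 m from the base axis. Payload 4.9 kg.
Tool frame: the origin (TCP) lies midway between the tips of the shut fingers; the grasp point (between the pads) lies 19 mm behind it (grasp_offset is the distance from the TCP to the grasp point, in m); z points along the fingers, y is the line along which they close (so a half turn about z gives the same grasp; the last joint's range is limited). The gripper opens to 85 mm and grips with 20 to 120 N. Pads are 22 mm wide; open, the fingers measure 114 mm over their backs; the gripper's body (76 mm by 85 mm) begins 54 mm behind the grasp point. The pads swing forward as they close: fully open they stand 13 mm farther back than shut.
Start: joints at [1.178, 0.326, -0.193, 1.052, 0, 1.437], TCP at [0.141, 0.532, 0.231] pointing down, gripper open.
Joint ranges: [-2.65, 2.65], [-0.97, 1.79], [-1.3, 1.35], [-1.93, 2.1], [-1.47, 1.37], [-3.14, 3.14]. Speed limits (rad/s): [2.57, 2.57, 3.14, 3.14, 3.14, 3.14].

## Interface

Orientations are given as a unit quaternion [x, y, z, w].
In Python, from workcell import * gives the robot as it stands.
- The arm moves only by the shell command python3 -m crank 'ROWS' [FORCE]. ROWS is JSON, one flat list of numbers, 5 for each row, row after row: the shift along the tool's x, y, z in cm, then the turn about the tool's z in degrees, then the opening, from 0 (shut) to 1 (fully open). A call has 1 to 12 rows; each row is the pose to reach, as a shift and turn from the pose commanded when the call began, along the tool's axes at that moment; what a row does not reach only later rows make up. A row lasts 1/8 s, in which the tool goes at most 62.5 mm and 10.7 degrees, less where a joint would pass 70% of its speed; a pose out of reach is approached as far as the arm can. A call with a gripper value outside its range is refused whole. The fingers move at their own pace and stop on an object; FORCE is the grip in N (left out, the last holds). Time passes only in rows, so rows that repeat a pose let the fingers close. It gives the time, the measured TCP pose, the force, the opening and the grip force at its end, in the units of the state.
- observe(): the state, without advancing time (a new reading comes with each control period).
- get_image(name): name is "scene" or "top" or "wrist"; returns a dict with "frame" (384x512x3 uint8, red, green, blue), "fx", "fy", "cx", "cy" (pixels), "k1" (the pictures are not rectified: a ray, as slopes to the right and down, at radius r is drawn at 1 + k1 r^2 times it, then the intrinsics apply), "view" (4x4, takes a point from world to camera coordinates); the wrist camera has in their place "mount" (4x4, takes a point from camera to tool coordinates, whose origin is the TCP and whose axes are the flange's). Camera axes: x right, y up, looking along -z (the intrinsics and any distortion apply to the point x, -y, -z); pixel columns grow to the right and rows downward; lengths in m; the calibration is good to about 2 mm. A picture is of the moment at which its call begins: read the wrist's pose just before it. There is no depth.
- hand_in(): hands the job in; it is judged then, once.
The state is a dict: "clock": time; "joints": joint angles; "qvel": joint speeds; "joint_torque": joint torques, N m; "eef_pos": TCP position; "tool_rot": TCP orientation; "force": force on the tool from outside, world axes, zero at the start; "torque": the same for the moment, N m; "grip_width": opening from 0.0 (shut) to 1.0 (fully open); "grip_force": force on a finger pad.
Only numpy, scipy, OpenCV 4.12 (cv2) and the standard library are available. Lean on these libraries where they do the work, as an engineer would, in place of code of your own. Each camera call takes 0.05 s, during which the arm holds its last target. There are 200 camera calls.

## Working session

There is one attempt and no reset: what is moved stays moved. The work goes in short steps, Python scripts to look and compute and a shell command to move; the robot and the scene stay as the last step left them, time stands still between calls to the robot, and variables do not carry over. Pictures are saved under pics/ and viewed, at most 10 in all, crops included, and the job is handed in when it is done.

```bash
mkdir -p pics
cat > h.py <<'E'
from workcell import *
import numpy as np, cv2
from scipy.spatial.transform import Rotation as R
def snap(name,fn=None):
    o=observe(); d=get_image(name)
    if fn: cv2.imwrite('pics/'+fn,cv2.cvtColor(np.array(d['frame']),cv2.COLOR_RGB2BGR))
    d['o']=o
    return d
def camw(d):
    if 'view' in d: return np.linalg.inv(np.array(d['view']))
    T=np.eye(4);T[:3,:3]=R.from_quat(d['o']['tool_rot']).as_matrix();T[:3,3]=d['o']['eef_pos']
    return T@np.array(d['mount'])
def pix2w(d,uv,z):
    K=np.array([[d['fx'],0,d['cx']],[0,d['fy'],d['cy']],[0,0,1.]])
    n=cv2.undistortPoints(np.array(uv,float).reshape(-1,1,2),K,np.array([d['k1'],0,0,0.]))[:,0]
    T=camw(d); r=np.c_[n[:,0],-n[:,1],-np.ones(len(n))]@T[:3,:3].T
    z=np.broadcast_to(z,len(n)); s=(z-T[2,3])/r[:,2]
    return T[:3,3]+r*s[:,None]
def w2pix(d,P):
    T=np.linalg.inv(camw(d)); p=np.atleast_2d(P)@T[:3,:3].T+T[:3,3]
    a=np.c_[p[:,0],-p[:,1]]/-p[:,2:]; a=a*(1+d['k1']*(a**2).sum(1,keepdims=True))
    return a*[d['fx'],d['fy']]+[d['cx'],d['cy']]
def totool(P,o=None):
    "world point -> cm shift in tool axes from current TCP"
    o=o or observe()
    return 100*R.from_quat(o['tool_rot']).inv().apply(np.array(P)-np.array(o['eef_pos']))
E
python3 - <<'E'
from h import *
for n in ('top','scene'):
    d=snap(n,n+'0.png'); print(n,d['fx'],d['fy'],d['cx'],d['cy'],d['k1'],camw(d).round(3).tolist())
o=observe(); print(o)
t=cv2.imread('pics/top0.png'); s=cv2.imread('pics/scene0.png')
cv2.imwrite('pics/a.png',cv2.resize(t,(800,600),interpolation=cv2.INTER_CUBIC))
E
```

```text
top 377.72769453966635 377.72769453966635 257.04115376841554 194.0271923197552 -0.047357277394820194 [[0.042, 0.972, -0.233, 0.301], [-0.999, 0.039, -0.016, -0.059], [-0.006, 0.234, 0.972, 0.951], [0.0, 0.0, 0.0, 1.0]]
scene 396.5697987559217 396.5697987559217 265.2331329260656 195.81045184835668 -0.12191314158077726 [[0.269, -0.594, 0.758, 1.276], [0.963, 0.167, -0.211, -0.268], [-0.001, 0.787, 0.617, 0.673], [0.0, 0.0, 0.0, 1.0]]
{'clock': 0.1, 'joints': array([ 1.17778712e+00,  3.26861386e-01, -1.93493633e-01,  1.05200098e+00,
       -5.61456050e-06,  1.43655778e+00]), 'qvel': array([ 0.00066804, -0.0020798 ,  0.00216017,  0.00151828, -0.00059201,
       -0.0009552 ]), 'joint_torque': array([ 1.36306433e-03, -4.44238758e+01,  2.63038123e+01,  7.90425867e-03,
       -5.89311026e-05,  8.28615214e-06]), 'eef_pos': array([0.1405485 , 0.53119441, 0.230581  ]), 'tool_rot': array([ 1.29024596e-01,  9.91641087e-01, -7.53624168e-04, -2.00499670e-04]), 'force': array([-0.32049081, -0.14962547, -0.3388242 ]), 'torque': array([0.00036224, 0.03779206, 0.04976555]), 'grip_force': 0.0, 'grip_width': 0.9991404742638804}
```

View pics/a.png

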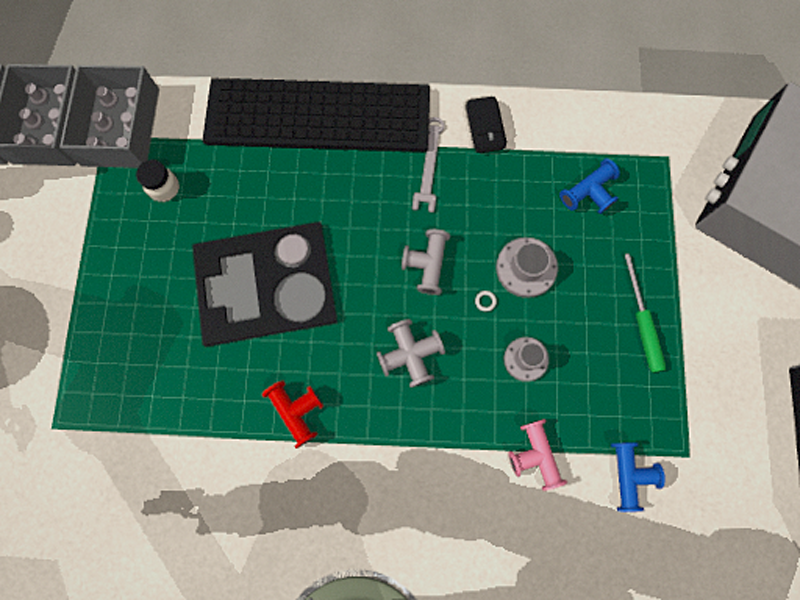

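The top view (800x600 scale) shows the steel tee at about (430,262) with its branch pointing left. The stub flange is at (527,360), the T cut-out at (235,287) with its branch left, and the round cut-out at (300,297). Next I measure these in a zoomed crop.

Run:
```python
from h import *
t=cv2.imread('pics/top0.png')
c=t[138:258,118:362]; cv2.imwrite('pics/b.png',cv2.resize(c,None,fx=3.27,fy=3.27,interpolation=cv2.INTER_CUBIC))
d=snap('top'); f=1/1.5625
for n,uv,z in [('tee f',[(438,235),(429,290),(408,258)],.02),('stub disc',[(527,359)],.013),('T',[(247,287)],.014),('round',[(300,297)],.014),('tray corners',[(193,241),(322,223),(340,321),(204,344)],.014)]:
    print(n,pix2w(d,np.array(uv)*f,z).round(3).tolist())
```

```text
tee f [[0.644, -0.1, 0.02], [0.548, -0.088, 0.02], [0.601, -0.051, 0.02]]
stub disc [[0.442, -0.248, 0.013]]
T [[0.543, 0.213, 0.014]]
round [[0.529, 0.123, 0.014]]
tray corners [[0.619, 0.313, 0.014], [0.66, 0.097, 0.014], [0.492, 0.055, 0.014], [0.445, 0.273, 0.014]]
```

View pics/b.png

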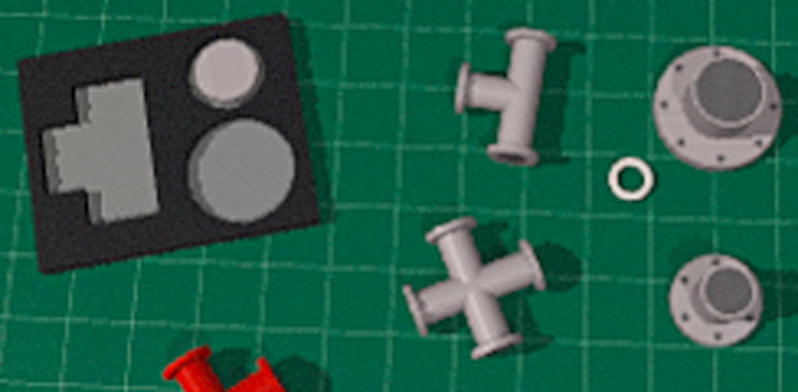

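```bash
cat >> h.py <<'E'
def fit2(L,W):
    "rigid 2D fit L->W : yaw, pos, rms mm"
    L=np.array(L,float);W=np.array(W)[:,:2];l=L-L.mean(0);w=W-W.mean(0)
    a=np.arctan2((l[:,0]*w[:,1]-l[:,1]*w[:,0]).sum(),(l*w).sum())
    M=np.array([[np.cos(a),-np.sin(a)],[np.sin(a),np.cos(a)]])
    p=W.mean(0)-M@L.mean(0)
    return a,p,1000*np.sqrt(((L@M.T+p-W)**2).sum(1)).round(4)
TC=np.array([(58,-28),(-58,-28),(58,28),(-58,28),(28,58),(-28,58)])/1000
TE=np.array([(47.5,20),(47.5,-20),(-47.5,20),(-47.5,-20),(20,47.5),(-20,47.5)])/1000
E
python3 - <<'E'
from h import *
d=snap('top'); g=lambda uv:np.array(uv)/3.27+[118,138]-.35
print('cav',fit2(TC,pix2w(d,g([(142,78),(158,212),(75,90),(90,222),(42,132),(50,192)]),.014)))
print('tee',fit2(TE,pix2w(d,g([(508,38),(553,42),(489,154),(537,160),(463,63),(463,115)]),.02)))
w=pix2w(d,g([(189,171),(295,171),(242,119),(242,223)]),.014);print('round',w.mean(0),np.linalg.norm(w[0]-w[1]),np.linalg.norm(w[2]-w[3]))
w=pix2w(d,g([(669,300),(763,300),(716,253),(716,346)]),.010);print('stub',w.mean(0),np.linalg.norm(w[0]-w[1]),np.linalg.norm(w[2]-w[3]))
o=observe();print(R.from_quat(o['tool_rot']).as_matrix().round(3).tolist())
print(np.array(d['view']).shape,get_image('wrist')['mount'])
E
```

```text
cav (np.float64(0.219088104405576), array([0.54306464, 0.22489954]), array([2.9, 2.7, 2.9, 3.5, 3. , 3.6]))
tee (np.float64(-0.10045692418080218), array([ 0.59664306, -0.09326051]), array([2.4, 2.5, 1.9, 2.4, 3.3, 3.5]))
round [0.52975381 0.12423162 0.014     ] 0.08349305560558712 0.08421999434873889
stub [ 0.44374697 -0.24717399  0.01      ] 0.07235138295617456 0.0719456765817641
[[-0.967, 0.256, -0.0], [0.256, 0.967, -0.001], [0.0, -0.001, -1.0]]
(4, 4) [[ 1.30052394e-03  9.58104675e-01  2.86415329e-01  7.39181452e-02]
 [ 9.99999086e-01 -1.13994445e-03 -7.27393479e-04 -1.01115008e-03]
 [-3.70421528e-04  2.86416013e-01 -9.58105281e-01 -1.42727602e-01]
 [ 0.00000000e+00  0.00000000e+00  0.00000000e+00  1.00000000e+00]]
```

Run:
```python
from h import *
print(totool([0.54,0.19,0.22]))
```

```text
[-47.3442395  -22.78581479   1.10566622]
```

```bash
python3 -m crank '[-47,-23,1,62,0.6,-47,-23,1,62,0.6,-47,-23,1,62,0.6,-47,-23,1,62,0.6,-47,-23,1,62,0.6,-47,-23,1,62,0.6,-47,-23,1,62,0.6,-47,-23,1,62,0.6,-47,-23,1,62,0.6,-47,-23,1,62,0.6,-47,-23,1,62,0.6,-47,-23,1,62,0.6]' 40
python3 - <<'E'
from h import *
d=snap('wrist','w1.png'); print(d['o']['clock'],d['o']['eef_pos'],d['o']['grip_width'],d['o']['qvel'].round(2))
im=cv2.imread('pics/w1.png')
# predicted cavity outline & round circle overlay points
a,p=0.219,np.array([.543,.225]); M=np.array([[np.cos(a),-np.sin(a)],[np.sin(a),np.cos(a)]])
q=w2pix(d,np.c_[TC@M.T+p,np.full(6,.014)]); print(q.round(0).tolist(), w2pix(d,[[.530,.124,.014]]).round())
for u in q: cv2.circle(im,(int(u[0]),int(u[1])),2,(0,255,255),-1)
cv2.imwrite('pics/w1b.png',cv2.resize(im,(800,600)))
E
```

```text
clock: 1.75
eef_pos: [0.5351, 0.1903, 0.2214]
tool_rot: [0.62, 0.784, -0.0, -0.0]
force: [0.2, 0.0, 0.2]
grip_width: 0.602
grip_force: 0.0
1.75 [0.53506878 0.19034435 0.22141915] 0.6022483940387753 [-0. -0.  0. -0. -0. -0.]
[[316.0, 164.0], [214.0, 162.0], [320.0, 113.0], [213.0, 111.0], [294.0, 84.0], [241.0, 83.0]] [[235. 218.]]
```

View pics/w1b.png

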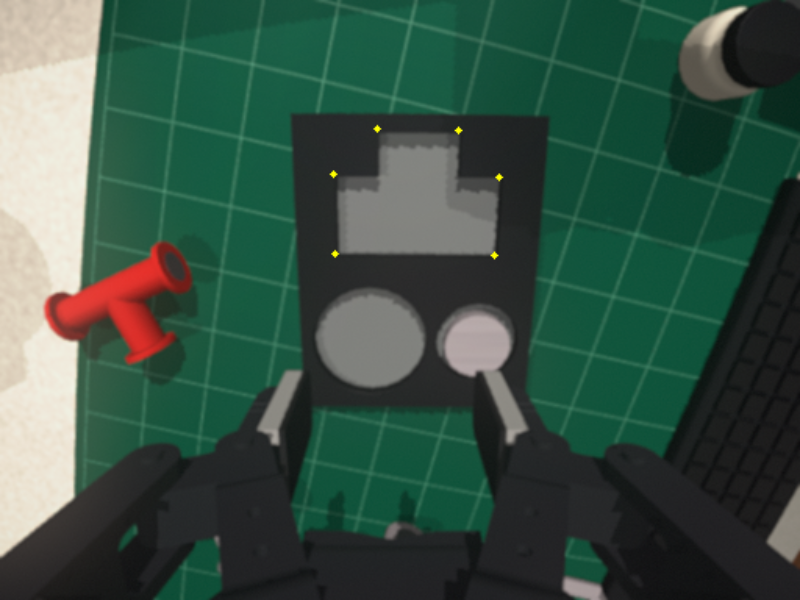

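The wrist view shows the T cut-out corners at (340,254), (496,255), (498,179), (338,177), (458,133) and (380,132), within about 4 px of the prediction. The round cut-out is centred at about (370,339). I refit from these and move on to the tee.

Run:
```python
from h import *
d=snap('wrist'); f=lambda u:np.array(u)*.64
print(fit2(TC,pix2w(d,f([(496,255),(340,254),(498,179),(338,177),(458,133),(380,132)]),.014)))
w=pix2w(d,f([(315,340),(425,340),(370,288),(370,389)]),.014);print(w.mean(0),np.linalg.norm(w[0]-w[1]),np.linalg.norm(w[2]-w[3]))
print(totool([0.600,-0.064,0.14]), R.from_quat(observe()['tool_rot']).as_matrix()[:2,1])
```

```text
(np.float64(0.23045543357958687), array([0.54503161, 0.22416406]), array([1.2, 2.2, 2.7, 1.8, 1.7, 1.2]))
[0.53226365 0.12517573 0.014     ] 0.08413941324188104 0.08251723581064052
[-26.21866958   0.4463023    8.15017466] [0.97325258 0.22973768]
```

```bash
python3 -m crank '[-26,0.5,7,19,0.6,-26,0.5,7,19,0.6,-26,0.5,7,19,0.6,-26,0.5,7,19,0.6,-26,0.5,7,19,0.6,-26,0.5,7,19,0.6,-26,0.5,7,19,0.6]'
python3 - <<'E'
from h import *
d=snap('wrist','w2.png'); print(d['o']['clock'],d['o']['eef_pos'],d['o']['qvel'].round(2))
im=cv2.imread('pics/w2.png')
a,p=-0.10,np.array([.597,-.093]); M=np.array([[np.cos(a),-np.sin(a)],[np.sin(a),np.cos(a)]])
q=w2pix(d,np.c_[TE@M.T+p,np.full(6,.02)])
for u in q: cv2.circle(im,(int(u[0]),int(u[1])),2,(0,255,255),-1)
cv2.imwrite('pics/w2b.png',cv2.resize(im,(800,600)))
E
```

```text
clock: 2.72
eef_pos: [0.6002, -0.0611, 0.1518]
tool_rot: [0.741, 0.671, 0.0, -0.0]
force: [0.4, 0.4, 0.6]
grip_width: 0.602
grip_force: 0.0
2.725 [ 0.60018053 -0.06114664  0.15180035] [ 0.01 -0.   -0.   -0.   -0.   -0.  ]
```

View pics/w2b.png

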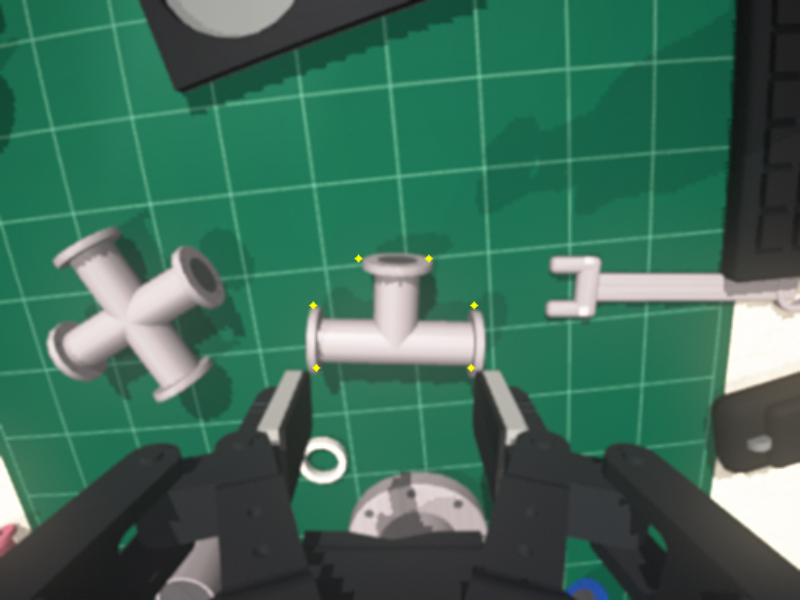

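The wrist view shows the tee aligned with the fingers: crossing at about (395.5,342), branch end face at (397,261), x flanges at 306 and 485.

Run:
```python
from h import *
d=snap('wrist'); f=lambda u:np.array(u)*.64
w=pix2w(d,f([(395.5,342),(397,261),(308,340),(483,340.5)]),.02);print(w, np.linalg.norm(w[0]-w[1]),np.linalg.norm(w[2]-w[3]))
v=w[3]-w[2];print(np.degrees(np.arctan2(v[1],v[0])))
Rm=R.from_quat(observe()['tool_rot']).as_matrix();print(np.degrees(np.arctan2(Rm[1,1],Rm[0,1])))
for x in w: print(totool(x))
```

```text
[[ 0.59803262 -0.09601944  0.02      ]
 [ 0.60361873 -0.04685529  0.02      ]
 [ 0.5458856  -0.0896526   0.02      ]
 [ 0.6504312  -0.10026163  0.02      ]] 0.049480483332232865 0.1050825078626183
-5.794400492122226
-5.6792815811933695
[-3.50730142  0.10983497 13.19321156]
[ 1.44026085  0.17917553 13.19454958]
[-3.38978808 -5.14227576 13.1902722 ]
[-3.41090284  5.36595214 13.19620934]
```

```bash
python3 -m crank '[-0.6,0.1,5,0,0.6,-0.6,0.1,10,0,0.6,-0.6,0.1,13,0,0.6,-0.6,0.1,14.6,0,0.6,-0.6,0.1,14.6,0,0.6,-0.6,0.1,14.6,0,0,-0.6,0.1,14.6,0,0,-0.6,0.1,14.6,0,0,-0.6,0.1,14.6,0,0,-0.6,0.1,14.6,0,0]' 50
```

```text
clock: 4.08
eef_pos: [0.6024, -0.0692, 0.0072]
tool_rot: [0.742, 0.67, 0.001, 0.001]
force: [0.7, 0.6, 6.6]
grip_width: 0.288
grip_force: 49.1
```

```bash
python3 -m crank '[0,0,-3,0,0,0,0,-8,0,0,0,0,-8,0,0]'
python3 - <<'E'
from h import *
print(totool([.5384,.2506,.087]))
E
```

```text
clock: 4.45
eef_pos: [0.6039, -0.0698, 0.0894]
tool_rot: [0.742, 0.67, 0.002, 0.003]
force: [1.7, 0.6, -3.2]
grip_width: 0.286
grip_force: 50.0
[31.21239265 -9.77373017  0.13451878]
```

```bash
python3 -m crank '[31.2,-9.7,0,-18.7,0,31.2,-9.7,0,-18.7,0,31.2,-9.7,0,-18.7,0,31.2,-9.7,0,-18.7,0,31.2,-9.7,0,-18.7,0,31.2,-9.7,0,-18.7,0,31.2,-9.7,0,-18.7,0,31.2,-9.7,0,-18.7,0,31.2,-9.7,0,-18.7,0]'
python3 - <<'E'
from h import *
print(totool([.5384,.2506,.087]))
d=snap('wrist','w3.png');im=cv2.imread('pics/w3.png')
cv2.imwrite('pics/w3b.png',cv2.resize(im,(800,600)))
E
```

```text
clock: 5.58
eef_pos: [0.5363, 0.2495, 0.0851]
tool_rot: [0.624, 0.781, -0.0, 0.0]
force: [0.2, -0.3, -3.1]
grip_width: 0.287
grip_force: 49.8
[ 0.05978123  0.22410753 -0.19057463]
```

View pics/w3b.png

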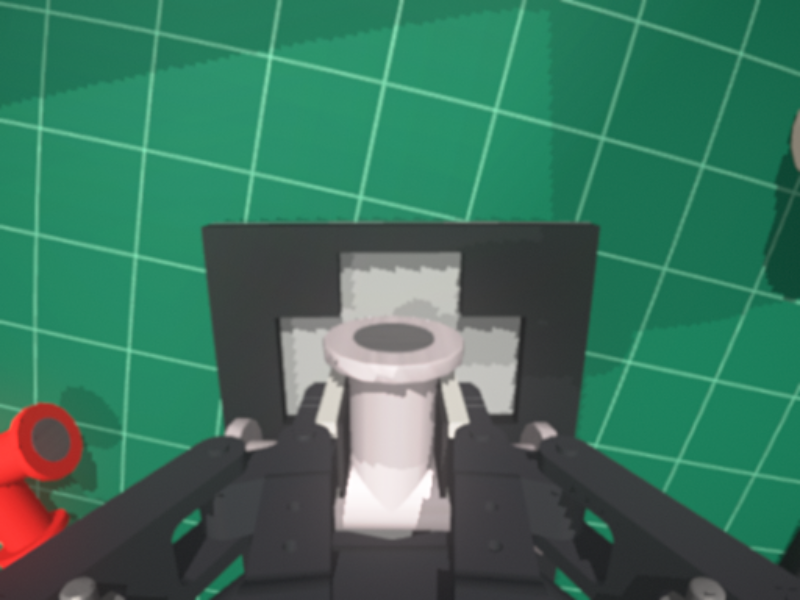

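The tee hangs level. Its branch flange is at (393,338), the branch end of the cut-out spans 340 to 460 at row 252, and the slot shoulders are at (280,318) and (520,318).

Run:
```python
from h import *
d=snap('wrist'); f=lambda u:np.array(u)*.64
r=pix2w(d,f([(340,252),(460,252),(280,318),(520,318)]),.014)
print('cav',fit2(np.array([(-28,58),(28,58),(-58,28),(58,28)])/1000,r))
for z in(.095,.102): print('tee y=50mm face',totool(pix2w(d,f([(393.5,338)]),z)[0]))
Rm=R.from_quat(observe()['tool_rot']).as_matrix();print(np.arctan2(Rm[1,1],Rm[0,1]))
```

```text
cav (np.float64(0.22423204558986073), array([0.54479526, 0.22409771]), array([1.4, 1.6, 2.7, 2.5]))
tee y=50mm face [ 2.1671668  -0.07470349 -0.97528384]
tee y=50mm face [ 2.43408159 -0.0772885  -1.67533324]
0.22253305495877257
```

```bash
python3 -m crank '[0.1,0.3,3,0,0,0.1,0.3,5,0,0,0.1,0.3,6.2,0,0,0.1,0.3,6.9,0,0,0.1,0.3,7.2,0,0,0.1,0.3,7.4,0,0,0.1,0.3,7.4,0,0]'
```

```text
clock: 6.55
eef_pos: [0.5389, 0.253, 0.0116]
tool_rot: [0.623, 0.782, 0.0, 0.0]
force: [0.1, 0.6, -2.2]
grip_width: 0.285
grip_force: 49.9
```

```bash
python3 -m crank '[-0.2,0,0.1,0,0,-0.2,0,0.1,0,0,-0.2,0,0.1,0,0.6,-0.2,0,0.1,0,0.6,-0.2,0,0.1,0,0.6,-0.2,0,-2,0,0.6,-0.2,0,-6,0,0.6,-0.2,0,-11,0,0.6,-0.2,0,-11,0,0.6]'
python3 - <<'E'
from h import *
d=snap('wrist','w4.png');im=cv2.imread('pics/w4.png')
cv2.imwrite('pics/w4b.png',cv2.resize(im,(800,600)))
print(totool([.444,-.247,.16]))
E
```

```text
clock: 7.68
eef_pos: [0.5416, 0.2516, 0.1253]
tool_rot: [0.623, 0.782, 0.003, 0.002]
force: [-0.0, 0.9, 0.2]
grip_width: 0.596
grip_force: 0.0
[-46.42077529 -20.44309588  -3.7695632 ]
```

View pics/w4b.png

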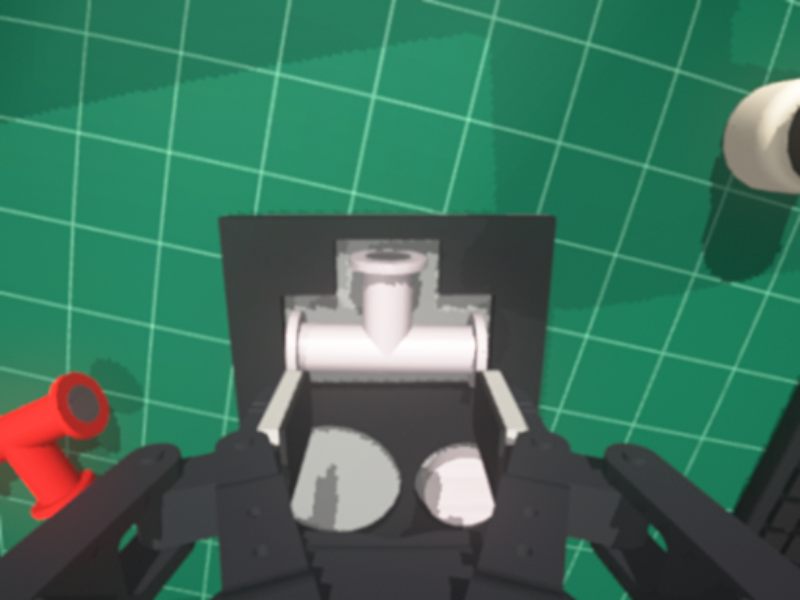

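The tee sits centred in the T cut-out with its crossing at about (388,347), flat against the floor. On to the stub flange.

```bash
python3 -m crank '[-46,-20.5,-5,0,0.9,-46,-20.5,-5,0,0.9,-46,-20.5,-5,0,0.9,-46,-20.5,-5,0,0.9,-46,-20.5,-5,0,0.9,-46,-20.5,-5,0,0.9,-46,-20.5,-5,0,0.9,-46,-20.5,-5,0,0.9,-46,-20.5,-5,0,0.9,-46,-20.5,-5,0,0.9,-46,-20.5,-5,0,0.9,-46,-20.5,-5,0,0.9]'
python3 - <<'E'
from h import *
d=snap('wrist','w5.png');im=cv2.imread('pics/w5.png')
cv2.imwrite('pics/w5b.png',cv2.resize(im,(800,600)))
print(w2pix(d,[[.444,-.247,.01],[.444,-.247,.055]])/.64)
E
```

```text
clock: 9.22
eef_pos: [0.4418, -0.2416, 0.1709]
tool_rot: [0.622, 0.783, 0.0, -0.0]
force: [0.1, 0.7, 0.8]
grip_width: 0.901
grip_force: 0.0
[[395.31149227 283.36023456]
 [395.80530923 303.72317248]]
```

View pics/w5b.png

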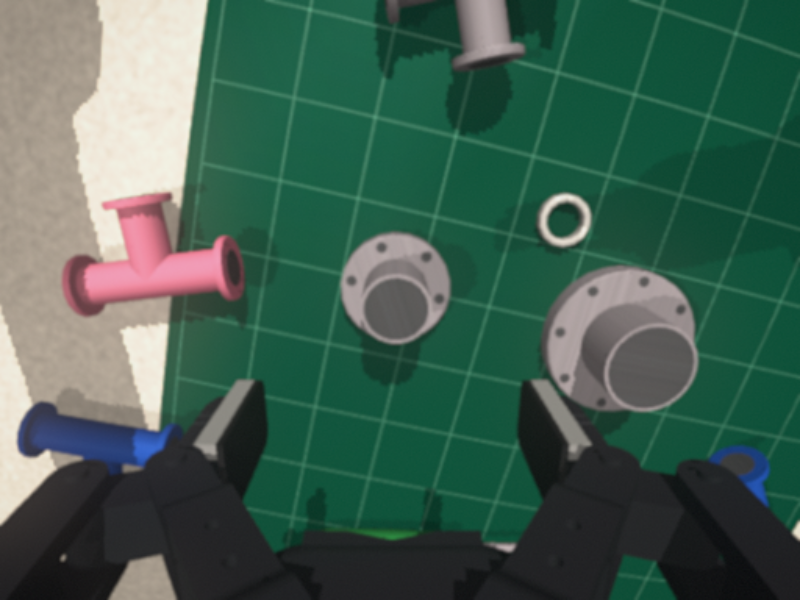

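The stub flange's tube mouth is at (397,308.5), spanning 361 to 434, and its disc spans 341 to 451. Both match the prediction to within a few mm.

Run:
```python
from h import *
d=snap('wrist'); f=lambda u:np.array(u)*.64
w=pix2w(d,f([(397,308.5),(361,308),(434,308)]),.055);print(w[0],np.linalg.norm(w[1]-w[2]))
w2=pix2w(d,f([(396,287.5),(341,287),(451,287)]),.012);print(w2[0],np.linalg.norm(w2[1]-w2[2]))
p=(w[0]+w2[0])/2; print(totool([p[0],p[1],.02]))
```

```text
[ 0.44538495 -0.24979585  0.055     ] 0.04039689136893002
[ 0.44503736 -0.24931238  0.012     ] 0.07012104190873168
[-0.80643715  0.15055079 15.11897357]
```

```bash
python3 -m crank '[-0.8,0.15,5,0,0.9,-0.8,0.15,10,0,0.9,-0.8,0.15,13.5,0,0.9,-0.8,0.15,15.2,0,0.9,-0.8,0.15,15.2,0,0.9,-0.8,0.15,15.2,0,0,-0.8,0.15,15.2,0,0,-0.8,0.15,15.2,0,0,-0.8,0.15,15.2,0,0,-0.8,0.15,15.2,0,0,-0.8,0.15,15.2,0,0]' 60
```

```text
clock: 10.7
eef_pos: [0.446, -0.2512, 0.0207]
tool_rot: [0.623, 0.782, 0.0, 0.001]
force: [1.3, 1.5, 6.1]
grip_width: 0.455
grip_force: 60.1
```

```bash
python3 -m crank '[0,0,-3,0,0,0,0,-8,0,0,0,0,-8,0,0]'
python3 - <<'E'
from h import *
print(totool([.5315,.1235,.10]))
E
```

```text
clock: 11.08
eef_pos: [0.4471, -0.2523, 0.1025]
tool_rot: [0.623, 0.782, 0.0, 0.003]
force: [0.7, -0.1, -5.7]
grip_width: 0.454
grip_force: 62.6
[34.75803082 16.59985046  0.13421889]
```

```bash
python3 -m crank '[34.7,16.5,0,0,0,34.7,16.5,0,0,0,34.7,16.5,0,0,0,34.7,16.5,0,0,0,34.7,16.5,0,0,0,34.7,16.5,0,0,0,34.7,16.5,0,0,0,34.7,16.5,0,0,0,34.7,16.5,0,0,0]'
python3 - <<'E'
from h import *
print(totool([.5315,.1235,.0247]))
d=snap('wrist','w6.png');im=cv2.imread('pics/w6.png')
for a in np.linspace(0,6.28,24):
    u=w2pix(d,[[.5315+.043*np.cos(a),.1247+.043*np.sin(a),.014]])[0]; cv2.circle(im,(int(u[0]),int(u[1])),1,(0,255,255),-1)
cv2.imwrite('pics/w6b.png',cv2.resize(im,(800,600)))
E
```

```text
clock: 12.2
eef_pos: [0.5275, 0.123, 0.0984]
tool_rot: [0.624, 0.781, -0.001, -0.001]
force: [-0.7, -0.5, -4.8]
grip_width: 0.45
grip_force: 62.7
[-0.0401685   0.41765664  7.36695091]
```

View pics/w6b.png

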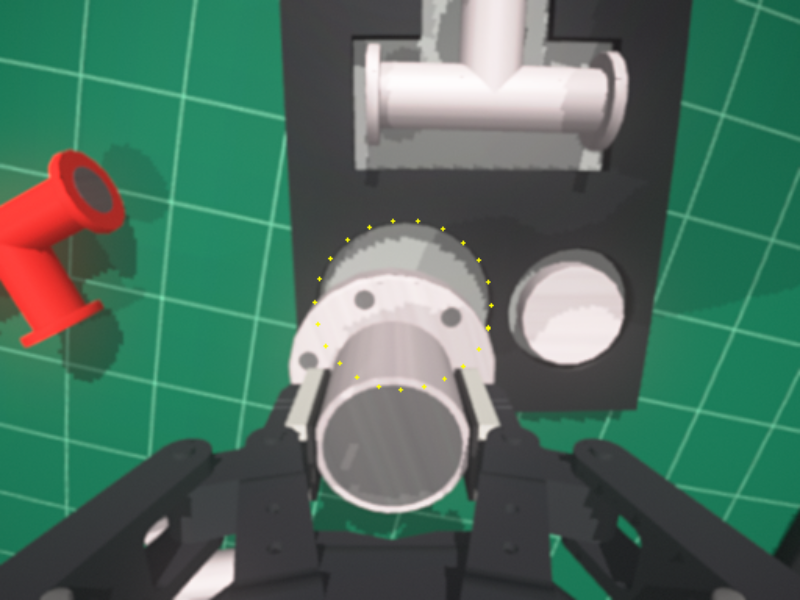

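The dotted prediction matches the round cut-out's rim (top at row 221, right edge at column 492), and the held flange looks level. Lowering it now.

```bash
python3 -m crank '[0,0.45,2,0,0,0,0.45,4.5,0,0,0,0.45,6,0,0,0,0.45,6.8,0,0,0,0.45,7.1,0,0,0,0.45,7.3,0,0,0,0.45,7.3,0,0,0,0.45,7.3,0,0]'
```

```text
clock: 13.25
eef_pos: [0.5332, 0.1255, 0.0267]
tool_rot: [0.623, 0.782, 0.0, 0.0]
force: [1.0, 0.4, -4.8]
grip_width: 0.454
grip_force: 62.7
```

```bash
python3 -m crank '[-0.2,-0.1,0.1,0,0,-0.2,-0.1,0.2,0,0,-0.2,-0.1,0.3,0,0,-0.2,-0.1,0.3,0,0]'
```

```text
clock: 13.75
eef_pos: [0.5323, 0.123, 0.0247]
tool_rot: [0.623, 0.782, -0.0, 0.0]
force: [-5.6, -1.0, 9.0]
grip_width: 0.452
grip_force: 64.5
```

```bash
python3 -m crank '[0,0,0,0,0.75,0,0,0,0,0.75,0,0,0,0,0.75,0,0,-3,0,0.75,0,0,-8,0,0.75,-5,0,-13,0,0.75,-7,0,-15,0,0.75,-7,0,-15,0,0.75]'
python3 - <<'E'
from h import *
d=snap('wrist','w7.png');im=cv2.imread('pics/w7.png');print(d['o']['eef_pos'])
cv2.imwrite('pics/w7b.png',cv2.resize(im,(800,600)))
E
```

```text
clock: 14.75
eef_pos: [0.5502, 0.0535, 0.1756]
tool_rot: [0.624, 0.781, 0.002, 0.002]
force: [0.0, -0.6, 0.5]
grip_width: 0.751
grip_force: 0.0
[0.55021077 0.05350777 0.17555561]
```

View pics/w7b.png

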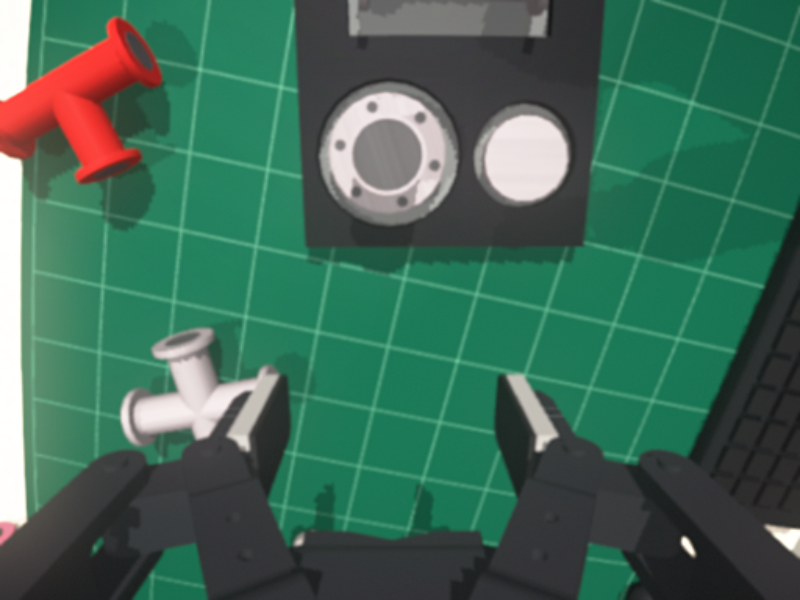

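The flange sits centred in its cut-out, with an even ring around (388,153). As a last check I overlay the predicted seated tee on the top and scene views.

Run:
```python
from h import *
out=[]
a,p=.225,np.array([.5447,.2242]); M=np.array([[np.cos(a),-np.sin(a)],[np.sin(a),np.cos(a)]])
for n in('top','scene'):
    d=snap(n,n+'9.png'); im=cv2.imread('pics/'+n+'9.png')
    c=w2pix(d,[[.54,.19,.02]])[0].astype(int); x0,y0=c[0]-50,c[1]-50
    b=cv2.resize(im[y0:y0+100,x0:x0+100],(400,400),interpolation=cv2.INTER_CUBIC); b2=b
    for cx,ax in (((.05,0),(0,1)),((-.05,0),(0,1)),((0,.05),(1,0))):
        for t in np.linspace(0,6.28,40):
            xy=M@(np.array(cx)+.02*np.cos(t)*np.array(ax))+p
            u=((w2pix(d,[[*xy,.024+.02*np.sin(t)]])[0]-[x0,y0])*4+1.5).astype(int); cv2.circle(b2,tuple(int(i) for i in u),1,(0,255,255),-1)
    out.append(b2)
cv2.imwrite('pics/z.png',np.hstack(out))
```

```text
(no output)
```

View pics/z.png

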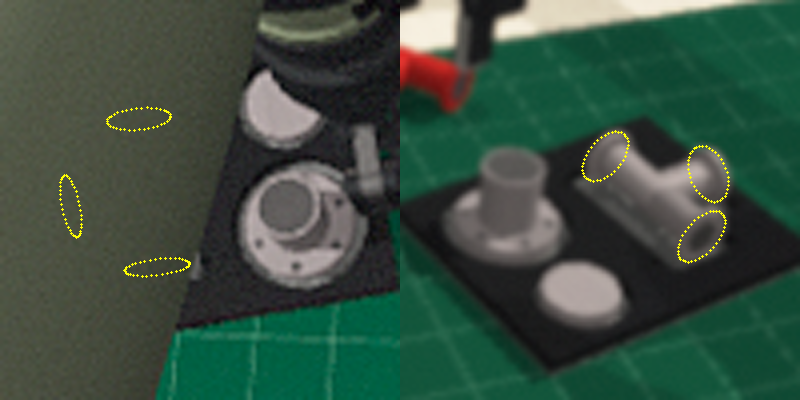

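The scene view (right half) shows all three tee flanges on the predicted seated outlines at about (606,156), (708,174) and (702,237). The stub flange stands flat with its tube up. The arm hides the tee in the top view. Handing in.

```bash
python3 -c "
from workcell import *
print(hand_in())"
```

```text
the job is handed in; nothing more can be done
None
```

The tee is seated in the T cut-out and the 70 mm stub flange stands tube-up in the round cut-out; I handed the job in after about 15 s of robot time, and the hand-in returned no verdict.

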